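# Dispense one dose pod and nudge it onto the round coaster

## Task

Press the plunger of the pod dispenser all the way down once and let it come back up, so that a single dose pod slides out. Then push that pod across the table with the fingertips until it lies flat and wholly on the round coaster; do not lift it, let no second pod come out, and leave the glass, the bottles and the pill organiser where they are. Finish with the hand clear of everything.

Things in the scene. Friction and masses are not known exactly. Their poses are not given: they have to be found in the camera images.
- magazine (a point): Dispenser, fixed; this point is on the table (z = 0) under the stack of pods. -x points the way pods come out, +x to the plunger, z up. Centred here is the clear pod magazine, 51 mm square, 52 mm high, open on top, with its exit slot at x = -25.5 mm. Behind it a white housing, x = 25 to 104 mm, 58 mm wide (y), 92 mm high, carries the plunger.
- plunger_top (a point): Centre of the top face of the round grey plunger cap, 48 mm diameter, on top of the dispenser's housing: 150 mm above the table when up, 62 mm along +x from the magazine point. It goes straight down 30 mm to a stop; its spring resists with about 2.5 N at the top and 6 N at the bottom and lifts it again when let go.
- plunger (a joint): Plunger travel in m: 0 up, 0.030 fully pressed. It drives a pusher (2.5 times its travel) that shoves the lowest pod out; with the plunger fully down that pod's centre stands about 71 mm from the magazine point along -x. When the plunger is up again the next pod drops down, so another press would eject another.
- pod1_center (a point): Centre of the lowest pod, the one that comes out first: a white, sealed, round plastic puck, 40 mm diameter, 16 mm high, about 18 g, z up. It stands on the table itself, inside the magazine, and slides out along the table.
- pod2_center (a point): Centre of the second pod, same shape, on top of the first; it stays in the magazine.
- pod3_center (a point): Centre of the third pod, same shape, on top of the second; it stays in the magazine.
- round_coaster: Round felt coaster, 110 mm diameter, paper-thin (0.6 mm) and flush, things slide over it without catching; fixed; origin at its centre on the table.
- square_coaster: Square felt coaster, 100 mm, of the same felt; fixed, paper-thin; origin at its centre. The glass stands on it. Not the goal.
- tumbler: Empty drinking glass, 68 mm diameter, 105 mm high; origin at the centre of its foot. Leave alone.
- bottle_short: Amber pill bottle with white cap, 42 mm diameter, 70 mm high; origin at the centre of its foot. Leave alone.
- bottle_tall: Amber pill bottle with white cap, 42 mm diameter, 95 mm high; origin at the centre of its foot. Leave alone.
- organiser: Weekly pill organiser, blue, seven open lids, 40 x 182 mm, about 53 mm high, long along its y; origin under its centre. Leave alone.
Not all that is in view belongs to the job. Several things look just like the part that bears magazine: the one meant starts nearest to the robot's base.

How it is judged:
By the outcome, as a careful person would: the job done as asked, in the order asked, and still so for the second after the job is handed in, with the robot touching nothing.
It also fails if it takes over 61 s, if anything falls off the work surface, if the arm or the gripper's body presses on something with over 40 N, if the wrist force passes 120 N, or if a joint passes its speed limit or range.

## Robot

A 6-joint arm with a two-finger parallel gripper is mounted at the origin on the work surface. World frame = base frame: x ahead of the robot, y to its left, z up, the work surface at z = 0. Lengths are in m, angles in degrees, forces in N, time in s.
With the tool pointing down it reaches from about 0.4 to 0.825 m from the base axis. Payload 7 kg.
Tool frame: the origin (TCP) lies midway between the tips of the shut fingers; the grasp point (between the pads) lies r.grasp_offset behind it (r.grasp_offset is the distance from the TCP to the grasp point, in m); x points along the fingers, z is the direction in which the jaws open and shut, and the axes are right-handed (so a half turn about x gives the same grasp; the last joint's range is limited). The gripper opens to 88 mm and grips with 3 to 60 N. Pads are 19 mm wide; open, the fingers measure 130 mm over their backs; the gripper's body (78 mm by 193 mm) begins 47 mm behind the grasp point.
Start: joints at [-57.691, 20.546, 0.682, 0, -70.136, -16.507], TCP at [0.184, -0.649, 0.227] pointing down, gripper open.
Joint ranges: [-176.03, 176.03], [-82.01, 121.73], [-58.28, 71.71], [-173.87, 95.51], [-174.79, -0.11], [-173.66, 173.66]. Speed limits (degrees/s): [136.94, 136.94, 172.46, 180, 180, 180].

## Interface

Orientations are given as [roll, pitch, yaw] about the fixed x, y, z axes, in that order (R = Rz(yaw) Ry(pitch) Rx(roll)).
In Python, from plant import readout, vision, close_job, r gives the robot as it stands.
- The arm moves only by the shell command python3 -m handwheel 'ROWS' [OPENING] [FORCE]. ROWS is JSON, a list that holds one entry, the list of rows, each a list of 4 numbers: the shift along the world's x, y, z in units of 40 mm (1.0 is 40 mm), then the turn about the world's z in units of 5 degrees (1.0 is 5 degrees). In form: [[[tx, ty, tz, roll], ...]]. A call has 1 to 8 rows; each row shifts and turns the pose as measured when the row begins; what a row does not reach is not made up. A row lasts 1/10 s, in which the tool goes at most 50 mm and 8.59 degrees, less where a joint would pass 70% of its speed; a pose out of reach is approached as far as the arm can. A call is refused whole if a number of a shift passes 1 or a number of a turn 1, either way. A call with a gripper value outside its range is refused whole. OPENING is the finger opening in mm, from 0 to 87.6, set as the call begins (- or left out, the last holds). The fingers move at their own pace and stop on an object; FORCE is the grip in N (left out, the last holds). Time passes only in rows, so rows that do not move let the fingers close. It gives the time, the measured TCP pose, the force and the opening at its end, in the units of the state.
- readout.get_state(): the state, without advancing time (a new reading comes with each control period).
- vision.capture(name): name is "scene" or "top" or "wrist"; returns the picture (384x512x3 uint8, blue, green, red); there is no depth.
- vision.get_calibration(name): a dict with "intrinsics" (3x3 intrinsics, pixels), "dist" ([k1, k2, p1, p2, k3] as OpenCV has them; the pictures are not rectified), "pose" (4x4, takes a point from camera to world coordinates). Camera axes: x right, y up, looking along -z (the intrinsics and any distortion apply to the point x, -y, -z); pixel columns grow to the right and rows downward; lengths in m; the calibration is good to about 2 mm. A picture is of the moment at which its call begins: read the wrist's pose just before it. get_calibration takes no time and is no camera call; for the wrist camera it gives the pose at the moment of the call.
- close_job(): hands the job in, once; it reports no verdict.
The state is a dict: "time_s": time; "joints": joint angles; "qd": joint speeds; "joint_torque": joint torques, N m; "tcp_pos": TCP position; "eef_rot": TCP orientation; "contact_force": force on the tool from outside, world axes, zero at the start; "moment": the same for the moment, N m; "gripper_width": finger opening in m.
Only numpy, scipy, OpenCV 4.12 (cv2) and the standard library are available. Lean on these libraries where they do the work, as an engineer would, in place of code of your own. Each camera call takes 0.05 s, during which the arm holds its last target.

## Working session

There is one attempt and no reset: what is moved stays moved. The work goes in short steps, Python scripts to look and compute and a shell command to move; the robot and the scene stay as the last step left them, time stands still between calls to the robot, and variables do not carry over. Pictures are saved under pics/ and viewed, and the job is handed in when it is done.

```bash
ls; mkdir -p pics; python3 - <<'E'
from plant import readout, vision, r
import cv2,numpy as np
s=readout.get_state();print(s['time_s'],s['tcp_pos'],s['eef_rot'],r.grasp_offset)
for n in("scene","top"):
    im=vision.capture(n);cv2.imwrite(f'pics/{n}0.png',im)
    c=vision.get_calibration(n);print(n,c)
E
```

```text
pics
0.0 [ 0.18365758 -0.64901827  0.22561923] [  4.8112917   89.90417721 110.60577106] 0.0188
scene {'intrinsics': array([[436.65620453,   0.        , 257.6724166 ],
       [  0.        , 436.65620453, 193.7663659 ],
       [  0.        ,   0.        ,   1.        ]]), 'dist': array([-0.09731676,  0.        ,  0.        ,  0.        ,  0.        ]), 'pose': array([[-0.1860597 , -0.74420383,  0.64151574,  1.51973861],
       [ 0.98247792, -0.13367148,  0.12988102,  0.0375201 ],
       [-0.0109056 ,  0.65444067,  0.75603471,  1.17967166],
       [ 0.        ,  0.        ,  0.        ,  1.        ]])}
top {'intrinsics': array([[383.81003519,   0.        , 250.11620318],
       [  0.        , 383.81003519, 193.73967261],
       [  0.        ,   0.        ,   1.        ]]), 'dist': array([-0.03304558,  0.        ,  0.        ,  0.        ,  0.        ]), 'pose': array([[ 0.1886335 ,  0.96115803, -0.20147616,  0.40865608],
       [-0.98202386,  0.1860418 , -0.03189973, -0.13970224],
       [ 0.00682231,  0.20387175,  0.97897383,  1.0615732 ],
       [ 0.        ,  0.        ,  0.        ,  1.        ]])}
```

View pics/scene0.png

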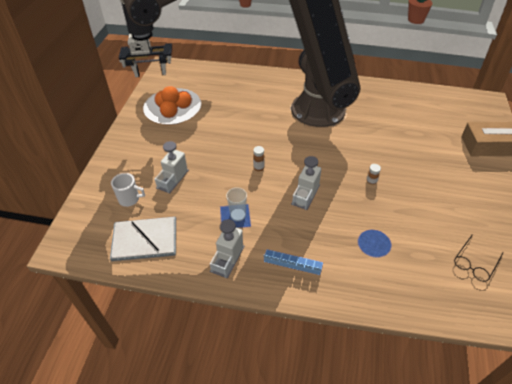

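View pics/top0.png

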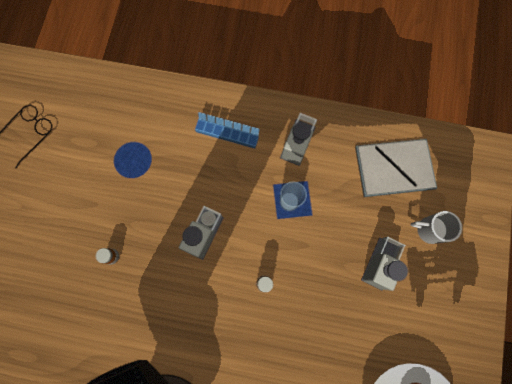

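The scene view shows three dispensers, at (172,165), (307,182) and (228,247). In the top view they are at (386,265), (201,232) and (299,138). The one at (307,182) / (201,232) looks nearest to the base. I'll measure all three and confirm with a crop.

```bash
cat > h.py <<'E'
import cv2,numpy as np
from plant import vision
def ray(cal,uv):
    u=cv2.undistortPoints(np.array([[uv]],float),cal['intrinsics'],cal['dist'])[0,0]
    d=cal['pose'][:3,:3]@np.array([u[0],-u[1],-1.]);return cal['pose'][:3,3],d
def onz(cal,uv,z):
    o,d=ray(cal,uv);return o+d*(z-o[2])/d[2]
def tri(c1,a,c2,b):
    o1,d1=ray(c1,a);o2,d2=ray(c2,b)
    t=np.linalg.lstsq(np.c_[d1,-d2],o2-o1,rcond=None)[0]
    p,q=o1+t[0]*d1,o2+t[1]*d2
    return (p+q)/2,np.linalg.norm(p-q)
def proj(cal,p):
    P=cal['pose'];c=P[:3,:3].T@(np.array(p,float)-P[:3,3])
    return cv2.projectPoints(np.array([[c[0],-c[1],-c[2]]]),np.zeros(3),np.zeros(3),cal['intrinsics'],cal['dist'])[0][0,0]
E
python3 - <<'E'
from h import *
ct=vision.get_calibration('top');cs=vision.get_calibration('scene')
np.set_printoptions(precision=4,suppress=True)
for a,b in(((193,235),(311,162)),((397,271),(170,149)),((302,132),(228,227))):
    p=onz(ct,a,.15);print(p,onz(cs,b,.15),np.hypot(*p[:2]))
t=cv2.imread('pics/top0.png');s=cv2.imread('pics/scene0.png')
for im,c,n in((t,ct,'t'),(s,cs,'s')):
    h=cv2.cvtColor(im,cv2.COLOR_BGR2HSV)
    m=cv2.inRange(h,(105,120,60),(125,255,255))
    for q in cv2.findContours(m,0,2)[0]:
        if cv2.contourArea(q)>100:
            M=cv2.moments(q);u=(M['m10']/M['m00'],M['m01']/M['m00']);print(n,np.round(u,1),cv2.contourArea(q),onz(c,u,0))
A=cv2.resize(t[190:275,160:250],None,fx=4.4,fy=4.4,interpolation=2);B=cv2.resize(s[145:225,270:350],None,fx=4.7,fy=4.7,interpolation=2)
H=min(A.shape[0],B.shape[0]);cv2.imwrite('pics/c1.png',np.hstack([A[:H],B[:H]]))
print(A.shape,B.shape)
E
```

```text
[0.4723 0.0042 0.15  ] [0.4772 0.0094 0.15  ] 0.4722998557576285
[ 0.4798 -0.4837  0.15  ] [ 0.4987 -0.4754  0.15  ] 0.681269411081976
[ 0.7769 -0.2082  0.15  ] [ 0.788 -0.201  0.15 ] 0.8043456246074151
t [291.7 205.4] 413.0 [ 0.6166 -0.2263  0.    ]
t [132.4 159.7] 942.0 [0.6611 0.247  0.    ]
t [227.1 132.8] 581.5 [ 0.7931 -0.0046  0.    ]
s [374.2 242.9] 566.0 [0.6602 0.2493 0.    ]
(374, 396, 3) (376, 376, 3)
```

View pics/c1.png

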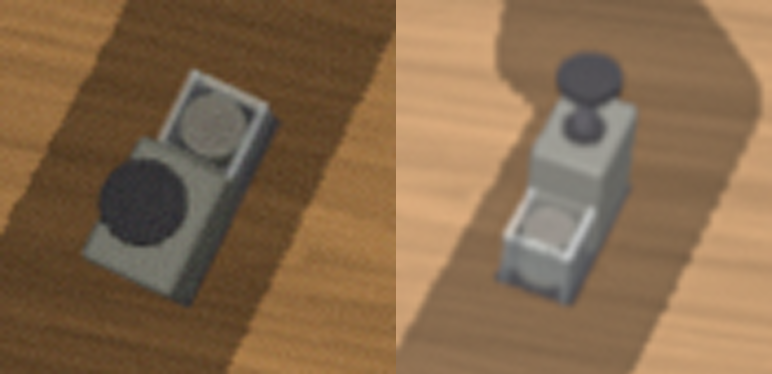

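The crop confirms one dispenser, with the dark cap at top pixel (192.5,235.7) and the magazine with its pod at (208.5,218.2). At 0.47 m from the base, against 0.68 and 0.80 m for the other two, it is the nearest. Next I'll work out the axis and the expected pod positions.

```bash
python3 - <<'E'
from h import *
np.set_printoptions(precision=4,suppress=True)
ct=vision.get_calibration('top');cs=vision.get_calibration('scene')
print(tri(ct,(192.5,235.7),cs,(311.3,161.6)))
pl=(onz(ct,(192.5,235.7),.15)+onz(cs,(311.3,161.6),.15))/2
m1=onz(ct,(208.5,218.4),.050);
m2=onz(cs,((548-396)/4.7+270,222/4.7+145),.048)
print(pl,m1,m2)
m=(m1+m2)/2
d=(m-pl)[:2];print(np.linalg.norm(d),np.degrees(np.arctan2(d[1],d[0])))
d/=np.linalg.norm(d)
# housing right edge direction from top view bottom edge / corners
for a,b in(((160,140),(195,72)),((82,254),(150,137)),((193,303),(236,180))):
    q=[onz(ct,(160+x/4.4,190+y/4.4),.07)[:2] for x,y in(a,b)];e=q[1]-q[0];print('edge',np.degrees(np.arctan2(e[1],e[0])))
print('pod out',m[:2]+.071*d)
for n,uvs in(('bshort/tall',((105,256),(374,168))),('b2',((265,284.5),(259,152)))):
    print(n,tri(ct,uvs[0],cs,uvs[1]))
E
```

```text
(array([0.4705, 0.008 , 0.1447]), np.float64(0.004227408219028248))
[0.4728 0.0076 0.15  ] [ 0.5301 -0.0108  0.05  ] [ 0.5255 -0.0071  0.048 ]
0.05745690004452809 -16.732059630859766
edge -14.913943765129524
edge -17.860534115546123
edge -7.398511763046254
pod out [ 0.5958 -0.0294]
bshort/tall (array([0.3817, 0.2305, 0.0649]), np.float64(0.0037446512246050666))
b2 (array([ 0.3903, -0.1857,  0.0816]), np.float64(0.004064450370964243))
```

```bash
cat > st.py <<'E'
from plant import readout
import numpy as np
from scipy.spatial.transform import Rotation as R
np.set_printoptions(precision=4,suppress=True)
s=readout.get_state();M=R.from_euler('xyz',s['eef_rot'],degrees=True).as_matrix()
print(s['time_s'],s['tcp_pos'],'F',s['contact_force'],'w',s['gripper_width'])
print('x',M[:,0],'jaw',M[:,2],'jawdeg',np.degrees(np.arctan2(M[1,2],M[0,2])),'q',np.round(s['joints'],1))
E
python3 st.py
python3 -m handwheel '[[[0.44,1,0,0],[0.44,1,0,0],[0.44,1,0,0],[0.44,1,0,0],[0.44,1,0,0],[0.44,1,0,0],[0.44,1,0,0],[0.44,1,0,0]]]' 0 20; python3 st.py
```

```text
0.1 [ 0.1837 -0.6491  0.2257] F [ 0.6975 -0.1041  0.0833] w 0.0874924805820225
x [-0.0006  0.0014 -1.    ] jaw [-0.2722  0.9622  0.0015] jawdeg 105.79655829637724 q [-57.7  20.6   0.6  -0.  -70.1 -16.5]
time_s: 0.9
tcp_pos: [0.3234, -0.3201, 0.2195]
eef_rot: [23.2, 89.4, 128.5]
contact_force: [2.1, -0.2, -0.2]
gripper_width: 0.0291
0.9 [ 0.3234 -0.3201  0.2195] F [ 2.1195 -0.1855 -0.1574] w 0.029092927507446194
x [-0.0062  0.0077 -1.    ] jaw [-0.2638  0.9645  0.0091] jawdeg 105.29799252078249 q [-20.   -0.  -25.8  -0.3 -64.7 -54.5]
```

```bash

python3 -m handwheel '[[[0.46,1,0,-1],[0.46,1,0,-1],[0.46,1,0,-1],[0.46,1,0,-1],[0.46,1,0,-1],[0.46,1,0,-1],[0.4,0.8,0,-0.4],[0.3,0.6,0,0]]]' 0 20; python3 st.py
```

```text
time_s: 1.7
tcp_pos: [0.4634, -0.0086, 0.2198]
eef_rot: [9.1, 89.4, 81.2]
contact_force: [0.4, 0.0, -0.4]
gripper_width: 0.0009
1.7 [ 0.4634 -0.0086  0.2198] F [ 0.4481  0.0121 -0.4391] w 0.0009100474975895585
x [ 0.0017  0.0108 -0.9999] jaw [0.3077 0.9514 0.0108] jawdeg 72.07732656497579 q [  22.9    0.4  -25.2   -0.6  -64.  -130.6]
```

```bash

python3 -m handwheel '[[[0.2,0.4,-0.3,0.2],[0,0,-0.6,0],[0,0,-0.5,0],[0,0,0,0]]]' 0 20; python3 st.py; python3 - <<'E'
from h import *
for n in('top','scene'): cv2.imwrite(f'pics/{n}1.png',vision.capture(n))
t=cv2.imread('pics/top1.png')[180:280,150:260];s=cv2.imread('pics/scene1.png')[120:220,260:370]
cv2.imwrite('pics/c2.png',cv2.resize(np.hstack([t,s]),None,fx=3.6,fy=3.6,interpolation=2))
ct=vision.get_calibration('top');cs=vision.get_calibration('scene')
E
```

```text
time_s: 2.1
tcp_pos: [0.4729, 0.0124, 0.1618]
eef_rot: [7.7, 89.3, 81.1]
contact_force: [-0.5, 0.5, 0.7]
gripper_width: 0.0007
2.1 [0.4729 0.0124 0.1618] F [-0.486   0.495   0.7145] w 0.0006501865117488424
x [ 0.0018  0.0112 -0.9999] jaw [0.2851 0.9584 0.0113] jawdeg 73.43283296715809 q [  25.     4.5  -29.2   -0.7  -56.  -131.2]
```

View pics/c2.png

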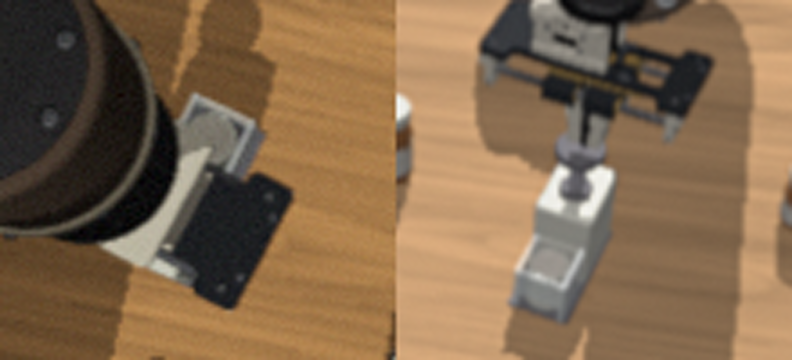

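The scene crop shows the closed fingers right over the cap at crop (580,150), with the magazine clear of the hand. I'll press now, in small steps.

```bash

python3 -m handwheel '[[[0,-0.1,-0.2,0],[0,0,-0.1,0],[0,0,-0.1,0],[0,0,-0.1,0],[0,0,-0.1,0],[0,0,-0.1,0]]]' 0 20; python3 -m handwheel '[[[0,0,-0.1,0],[0,0,-0.1,0],[0,0,-0.1,0],[0,0,-0.1,0]]]'
```

```text
time_s: 2.8
tcp_pos: [0.4762, 0.0081, 0.1388]
eef_rot: [-22.2, 88.9, 51.1]
contact_force: [-3.7, 1.3, 6.3]
gripper_width: 0.0004
time_s: 3.2
tcp_pos: [0.4762, 0.0081, 0.1231]
eef_rot: [-24.4, 88.9, 49.0]
contact_force: [-3.5, 1.3, 7.0]
gripper_width: 0.0004
```

```bash

python3 -m handwheel '[[[0,0,-0.1,0],[0,0,-0.1,0]]]'; python3 -m handwheel '[[[0,0,-0.1,0],[0,0,-0.1,0]]]';
```

```text
time_s: 3.4
tcp_pos: [0.4766, 0.008, 0.1192]
eef_rot: [-29.6, 88.9, 44.0]
contact_force: [-34.1, 8.5, 78.7]
gripper_width: 0.0003
time_s: 3.6
tcp_pos: [0.4765, 0.008, 0.1197]
eef_rot: [-36.3, 88.8, 37.5]
contact_force: [-22.6, 4.4, 48.3]
gripper_width: 0.0003
```

The plunger is on its stop: z = 0.119 with a force spike. Now I'll release it straight up.

```bash

python3 -m handwheel '[[[0,0,0.1,0],[0,0,0.2,0],[0,0,0.2,0],[0,0,0.2,0],[0,0,0.3,0],[0,0,0.5,0],[0,0,0.5,0],[0,0,0.5,0]]]'; python3 -m handwheel '[[[0,-0.8,0.4,0],[0,-1,0,0],[0,-1,0,0],[0,-1,0,0]]]';python3 - <<'E'
from h import *
for n in('top','scene'): cv2.imwrite(f'pics/{n}2.png',vision.capture(n))
t=cv2.imread('pics/top2.png')[130:280,100:260];s=cv2.imread('pics/scene2.png')[130:280,250:410]
cv2.imwrite('pics/c3.png',cv2.resize(np.hstack([t,s]),None,fx=2.5,fy=2.5,interpolation=2))
E
```

```text
time_s: 4.4
tcp_pos: [0.4749, 0.0074, 0.2231]
eef_rot: [-32.6, 89.0, 41.1]
contact_force: [-0.7, 0.5, 0.2]
gripper_width: 0.0004
time_s: 4.8
tcp_pos: [0.4774, -0.1452, 0.2438]
eef_rot: [-41.8, 88.7, 32.3]
contact_force: [1.5, -0.2, -0.4]
gripper_width: 0.0006
```

View pics/c3.png

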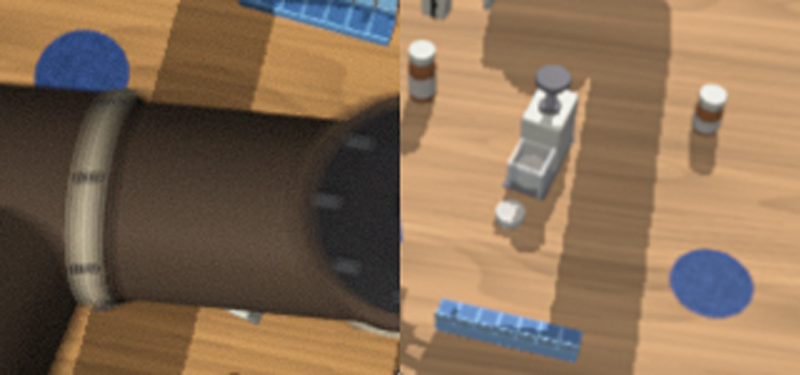

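The scene crop shows the cap up, one pod out at scene pixel about (294,215), and the other pods down inside the magazine. I'll measure the pod.

```bash
cat > pod.py <<'E'
from h import *
import sys
def pods(n,im,c):
    h=cv2.cvtColor(im,cv2.COLOR_BGR2HSV)
    m=((h[...,1]<60)&(h[...,2]>120)).astype(np.uint8)*255
    out=[]
    for q in cv2.findContours(m,0,2)[0]:
        a=cv2.contourArea(q)
        if 40<a<350:
            x,y,w,hh=cv2.boundingRect(q)
            M=cv2.moments(q);u=(M['m10']/M['m00'],M['m01']/M['m00'])
            p=onz(c,u,.011)
            if .5<p[0]<.75 and -.1<p[1]<.33: print(n,np.round(u,1),(w,hh),a,'world',np.round(p[:2],4))
E
python3 - <<'E'
from pod import *
pods('scene',cv2.imread('pics/scene2.png'),vision.get_calibration('scene'))
E
```

```text
scene [293.5 215.1] (12, 12) 95.5 world [ 0.6008 -0.0257]
```

```bash

python3 -m handwheel '[[[0.6,0.8,0,0],[0.6,0.8,0,0],[0.6,0.8,0,0],[0.5,0.7,0,0],[0,0,0,0]]]' 24 10; python3 st.py; python3 - <<'E'
from pod import *
for n in('top','scene'):
    im=vision.capture(n);cv2.imwrite(f'pics/{n}3.png',im); pods(n,im,vision.get_calibration(n))
t=cv2.imread('pics/top3.png')[130:280,100:260];s=cv2.imread('pics/scene3.png')[130:280,230:390]
cv2.imwrite('pics/c4.png',cv2.resize(np.hstack([t,s]),None,fx=2.5,fy=2.5,interpolation=2))
E
```

```text
time_s: 5.4
tcp_pos: [0.5711, -0.0207, 0.2422]
eef_rot: [-38.3, 88.9, 35.1]
contact_force: [-0.3, -0.2, -0.7]
gripper_width: 0.0241
5.4 [ 0.5711 -0.0207  0.2422] F [-0.3455 -0.2183 -0.7227] w 0.024058588109656984
x [ 0.0158  0.0111 -0.9998] jaw [0.2857 0.9582 0.0152] jawdeg 73.39479924325997 q [  17.3    9.7  -11.9   -0.4  -67.4 -123.8]
top [219.9 181.2] (34, 41) 259.0 world [ 0.6443 -0.0153]
scene [293.4 214.9] (12, 12) 89.5 world [ 0.5999 -0.0262]
```

View pics/c4.png

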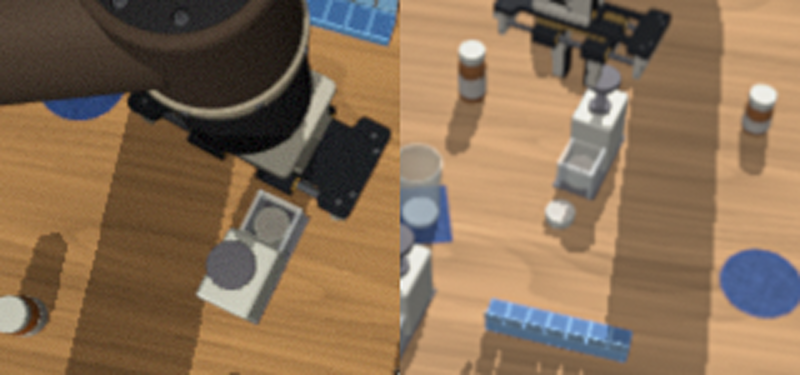

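The top view is blocked by the arm. The scene view shows the pod at crop (560,214), clear of the slot. I'll try the wrist camera for a second measurement.

```bash
python3 - <<'E'
from pod import *
c=vision.get_calibration('wrist');im=vision.capture('wrist');cv2.imwrite('pics/w3.png',im)
print(np.round(c['pose'],3)); np.save('cw3.npy',c,allow_pickle=True)
E
```

```text
[[ 0.287 -0.91  -0.3    0.49 ]
 [ 0.958  0.277  0.075 -0.002]
 [ 0.015 -0.309  0.951  0.401]
 [ 0.     0.     0.     1.   ]]
```

View pics/w3.png

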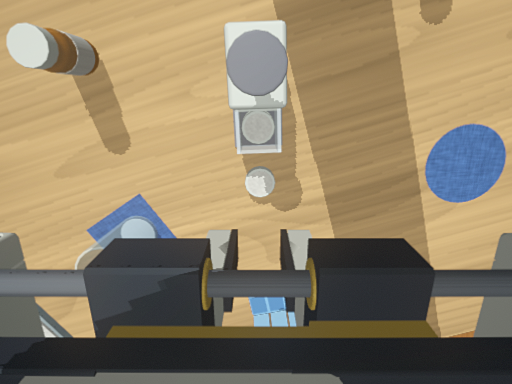

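The wrist camera rides about 80 mm behind the hand and 160 mm above the tips. Over the pod it would hang just above the plunger cap, and touching the cap could eject a second pod. I'll turn the hand by half a turn before going down. In this picture the pod is at (260,182).

```bash
python3 - <<'E'
from pod import *
c=np.load('cw3.npy',allow_pickle=True).item()
print(onz(c,(260,181.5),.014),onz(c,(258,127),.032),onz(c,(466,163),0), onz(c,(256,62),.15))
E
python3 -m handwheel '[[[0,0,0,1],[0,0,0,1],[0,0,0,1],[0,0,0,1],[0,0,0,1],[0,0,0,1],[0,0,0,1],[0,0,0,1]]]'
python3 -m handwheel '[[[0,0,0,1],[0,0,0,1],[0,0,0,1],[0,0,0,1],[0,0,0,1],[0,0,0,1],[0,0,0,1],[0,0,0,1]]]'
python3 -m handwheel '[[[0,0,0,1],[0,0,0,1],[0,0,0,1],[0,0,0,1],[0,0,0,1],[0,0,0,1],[0,0,0,1],[0,0,0,1]]]'
python3 -m handwheel '[[[0,0,0,1],[0,0,0,1],[0,0,0,1],[0,0,0,1],[0,0,0,1],[0,0,0,1],[0,0,0,1],[0,0,0,1]]]' ; python3 st.py
```

```text
[ 0.59895461 -0.02703438  0.014     ] [ 0.52815274 -0.00877351  0.032     ] [6.59693664e-01 2.49478316e-01 5.55111512e-17] [0.46855707 0.00599161 0.15      ]
time_s: 6.35
tcp_pos: [0.563, -0.0304, 0.2443]
eef_rot: [-38.7, 88.9, 75.6]
contact_force: [-0.1, -0.2, 0.8]
gripper_width: 0.0241
time_s: 7.15
tcp_pos: [0.5568, -0.0383, 0.2468]
eef_rot: [-44.1, 88.8, 111.4]
contact_force: [-0.8, 0.3, -0.5]
gripper_width: 0.024
time_s: 7.95
tcp_pos: [0.5505, -0.0461, 0.2493]
eef_rot: [-49.6, 88.9, 147.0]
contact_force: [0.3, -0.1, -1.5]
gripper_width: 0.0242
time_s: 8.75
tcp_pos: [0.5441, -0.0538, 0.2518]
eef_rot: [-53.5, 89.0, -175.8]
contact_force: [0.1, 0.7, 0.4]
gripper_width: 0.0238
8.75 [ 0.5441 -0.0538  0.2518] F [0.106  0.6619 0.4397] w 0.02376934110352789
x [-0.0183 -0.0013 -0.9998] jaw [-0.5332 -0.8459  0.0109] jawdeg -122.22076254246176 q [ 14.7   8.2 -12.5  -0.2 -70.3  43.1]
```

Wrist measurements are pod (0.599,-0.027), magazine (0.528,-0.009) and coaster (0.660,0.249). They match the other views, and the axis is about -14.5°. The descent point is (0.570,-0.020).

```bash

python3 -m handwheel '[[[0.15,0.2,-0.2,0.9],[0.15,0.2,-0.5,0.9],[0.2,0.25,-0.5,0.9],[0.2,0.25,-0.5,0.9],[0,0,0,0]]]' ; python3 st.py;  python3 - <<'E'
from pod import *
c=vision.get_calibration('wrist');im=vision.capture('wrist');cv2.imwrite('pics/w4.png',im)
E
```

```text
time_s: 9.25
tcp_pos: [0.5698, -0.0218, 0.1847]
eef_rot: [-56.0, 89.2, -159.7]
contact_force: [-0.1, 0.3, 0.3]
gripper_width: 0.0242
9.25 [ 0.5698 -0.0218  0.1847] F [-0.0753  0.3071  0.3133] w 0.02415569711672562
x [-0.0127 -0.0047 -0.9999] jaw [-0.2372 -0.9714  0.0076] jawdeg -103.72429722087205 q [ 17.5  13.  -15.7   0.  -62.1  58.8]
```

View pics/w4.png

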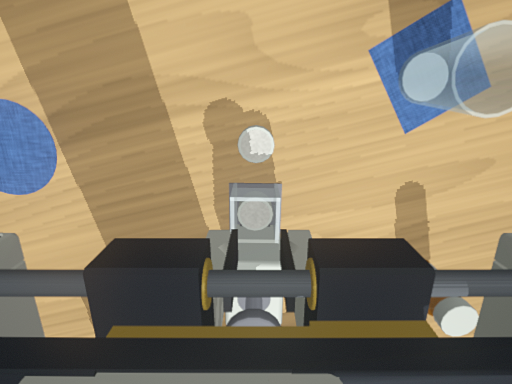

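The pod at (256,145) lies centred between the fingers and ahead of the magazine at (256,212). I'll go down in steps.

```bash

python3 -m handwheel '[[[0,0,-0.8,0],[0,0,-0.8,0],[0,0,-0.8,0],[0,0,0,0]]]' ; python3 st.py;  python3 - <<'E'
from pod import *
c=vision.get_calibration('wrist');im=vision.capture('wrist');cv2.imwrite('pics/w5.png',im)
print(c['pose'][:3,3])
s=vision.capture('scene');cv2.imwrite('pics/s5.png',cv2.resize(s[110:260,230:390],None,fx=3.5,fy=3.5,interpolation=2))
E
```

```text
time_s: 9.7
tcp_pos: [0.5714, -0.0253, 0.0948]
eef_rot: [-3.9, 89.8, -108.3]
contact_force: [-0.5, 0.8, 0.7]
gripper_width: 0.0236
9.7 [ 0.5714 -0.0253  0.0948] F [-0.5109  0.7862  0.7393] w 0.02357184924880946
x [-0.0012 -0.0036 -1.    ] jaw [-0.2493 -0.9684  0.0038] jawdeg -104.43415502561811 q [ 17.2  17.9 -22.3   0.2 -49.9  58.2]
[ 0.65128642 -0.04585388  0.25424994]
```

View pics/w5.png

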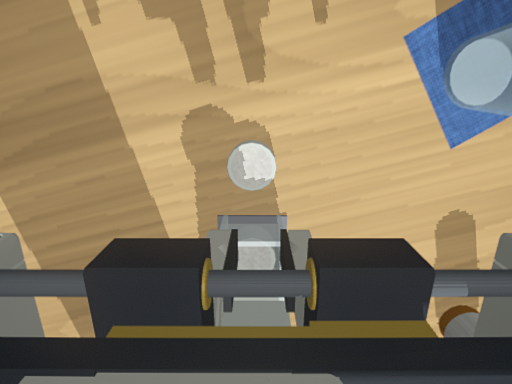

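View pics/s5.png

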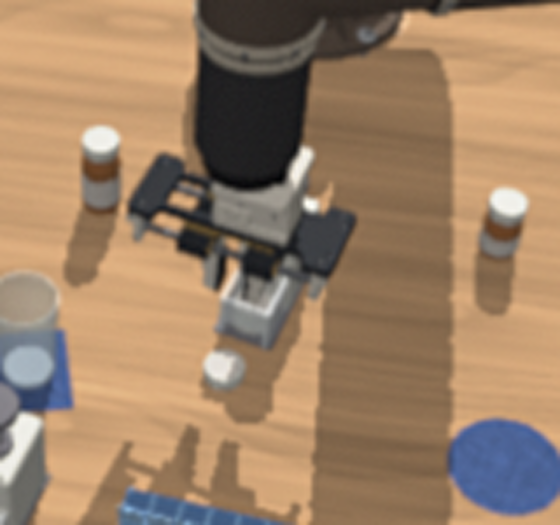

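```bash

python3 -m handwheel '[[[-0.03,0.14,0,0],[-0.02,0.03,-0.3,0],[0,0.03,-0.5,0],[0,0.02,-0.4,0],[0,0,0,0]]]' ; python3 st.py;  python3 - <<'E'
from pod import *
im=vision.capture('wrist');cv2.imwrite('pics/w6.png',im)
E
```

```text
time_s: 10.3
tcp_pos: [0.5773, -0.0141, 0.0573]
eef_rot: [105.5, 88.9, 1.1]
contact_force: [-0.1, -0.7, 0.3]
gripper_width: 0.0239
10.3 [ 0.5773 -0.0141  0.0573] F [-0.1042 -0.7225  0.3255] w 0.023937888943449306
x [ 0.0197  0.0004 -0.9998] jaw [-0.2484 -0.9687 -0.0053] jawdeg -104.3809424579628 q [ 18.2  20.3 -24.9   0.5 -43.7  57. ]
```

View pics/w6.png

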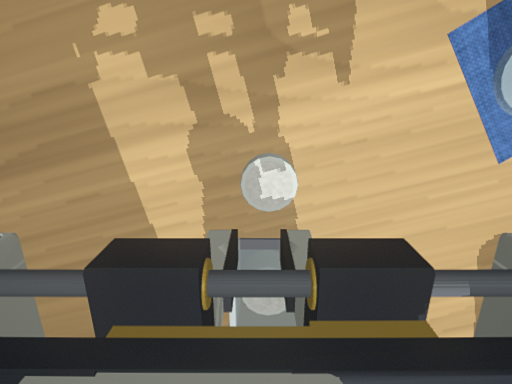

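```bash

python3 -m handwheel '[[[-0.1,-0.06,0,0],[0,0,0,0]]]' ; python3 st.py
```

```text
time_s: 10.55
tcp_pos: [0.5747, -0.0162, 0.0601]
eef_rot: [106.4, 88.7, 2.1]
contact_force: [-0.6, -1.0, -1.0]
gripper_width: 0.0241
10.55 [ 0.5747 -0.0162  0.0601] F [-0.5923 -1.0313 -0.9885] w 0.02409169373630711
x [ 0.0233  0.0009 -0.9997] jaw [-0.2475 -0.9689 -0.0066] jawdeg -104.32821606301833 q [ 18.1  19.8 -25.2   0.5 -43.7  57.2]
```

The pose is tilting slightly and z is not following. I'll check for contact before going lower.

```bash
python3 - <<'E'
from pod import *
from plant import readout
s=readout.get_state();print(s['joint_torque'],s['moment'],s['contact_force'])
for n in('scene','top'):
  im=vision.capture(n);cv2.imwrite(f'pics/{n}7.png',im)
t=cv2.imread('pics/top7.png')[130:280,120:270];s=cv2.imread('pics/scene7.png')[110:260,240:390]
cv2.imwrite('pics/c7.png',cv2.resize(np.hstack([t,s]),None,fx=2.66,fy=2.66,interpolation=2))
E
```

```text
[ 8.37857975e-02 -4.99139714e+01  2.21808583e+01  5.23588657e+00
  2.24098996e-01  1.87396444e-02] [-0.06184598  0.19537197  0.03905867] [-0.59233987 -1.03134965 -0.98854559]
```

View pics/c7.png

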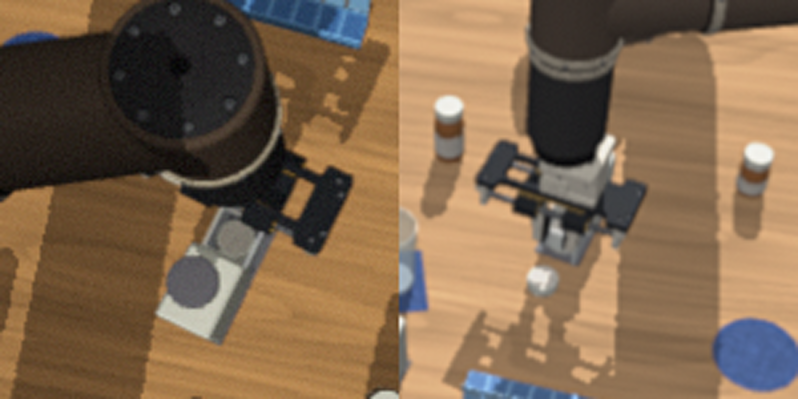

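The top crop shows the cap unoccluded and still up at crop (193,282), with the hand clear of it. Nothing is touching, so this is only servo lag. I'll continue slowly.

```bash

python3 -m handwheel '[[[-0.11,-0.09,0,0],[-0.05,-0.02,0,0],[0,0,0,0]]]' ; python3 st.py; python3 -m handwheel '[[[0,0,-0.15,0],[0,0,-0.15,0],[0,0,0,0]]]' ; python3 st.py
```

```text
time_s: 10.95
tcp_pos: [0.5689, -0.0208, 0.0614]
eef_rot: [107.4, 88.5, 3.1]
contact_force: [0.3, -0.6, 0.1]
gripper_width: 0.0242
10.95 [ 0.5689 -0.0208  0.0614] F [ 0.2569 -0.5624  0.129 ] w 0.024154934842574777
x [ 0.0258  0.0014 -0.9997] jaw [-0.2474 -0.9689 -0.0077] jawdeg -104.32600366111552 q [ 17.9  19.2 -26.    0.5 -43.4  57.4]
time_s: 11.25
tcp_pos: [0.5689, -0.0209, 0.0485]
eef_rot: [107.8, 88.5, 3.5]
contact_force: [-0.4, 0.4, 0.5]
gripper_width: 0.024
11.25 [ 0.5689 -0.0209  0.0485] F [-0.4439  0.4219  0.4994] w 0.024013066071095688
x [ 0.0262  0.0016 -0.9997] jaw [-0.2477 -0.9688 -0.008 ] jawdeg -104.3412235639557 q [ 17.8  20.2 -26.7   0.6 -41.7  57.4]
```

```bash

python3 -m handwheel '[[[0,0,-0.2,0],[0,0,-0.2,0],[0,0,-0.2,0],[0,0,-0.15,0],[0,0,-0.1,0],[0,0,0,0]]]' ; python3 st.py; python3 - <<'E'
from pod import *
im=vision.capture('wrist');cv2.imwrite('pics/w8.png',im)
E
```

```text
time_s: 11.85
tcp_pos: [0.5683, -0.021, 0.0099]
eef_rot: [106.3, 88.6, 2.0]
contact_force: [-0.1, -0.6, -0.3]
gripper_width: 0.0238
11.85 [ 0.5683 -0.021   0.0099] F [-0.0723 -0.6377 -0.2802] w 0.023799798610066095
x [ 0.0237  0.0008 -0.9997] jaw [-0.2476 -0.9689 -0.0067] jawdeg -104.33314534259137 q [ 17.9  23.3 -28.6   0.6 -36.8  57.3]
```

View pics/w8.png

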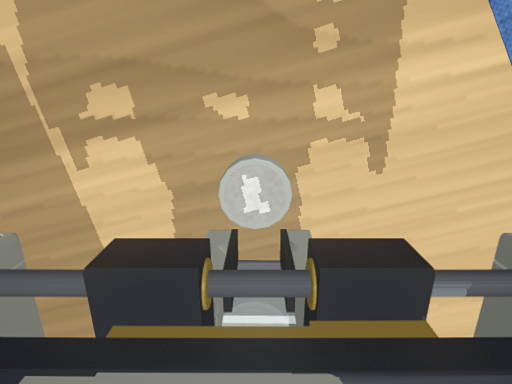

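The fingers are down at z = 10 mm behind the pod at (255,192), centred on it. I'll push out from the dispenser first so the hand has room to turn.

```bash

python3 -m handwheel '[[[0.1,-0.025,0,0],[0.15,-0.04,0,0],[0.17,-0.043,0,0],[0.17,-0.043,0,0],[0.17,-0.043,0,0],[0.17,-0.043,0,0]]]' ; python3 st.py; python3 - <<'E'
from pod import *
im=vision.capture('wrist');cv2.imwrite('pics/w9.png',im)
s=vision.capture('scene');cv2.imwrite('pics/s9.png',cv2.resize(s[110:260,230:390],None,fx=3.5,fy=3.5,interpolation=2))
pods('scene',s,vision.get_calibration('scene'))
E
```

```text
time_s: 12.5
tcp_pos: [0.6096, -0.031, 0.0117]
eef_rot: [107.3, 88.5, 3.0]
contact_force: [0.2, -0.3, 0.3]
gripper_width: 0.0235
12.5 [ 0.6096 -0.031   0.0117] F [ 0.2198 -0.3175  0.2609] w 0.023470820986887606
x [ 0.0265  0.0014 -0.9996] jaw [-0.247  -0.969  -0.0079] jawdeg -104.29792162117319 q [ 15.6  26.1 -23.1   0.5 -39.4  59.7]
scene [288.9 223.1] (12, 13) 102.0 world [ 0.637  -0.0364]
```

View pics/w9.png

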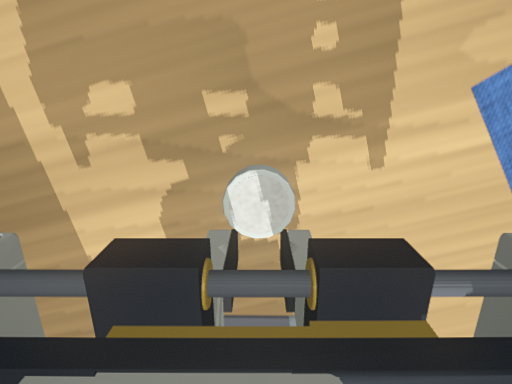

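View pics/s9.png

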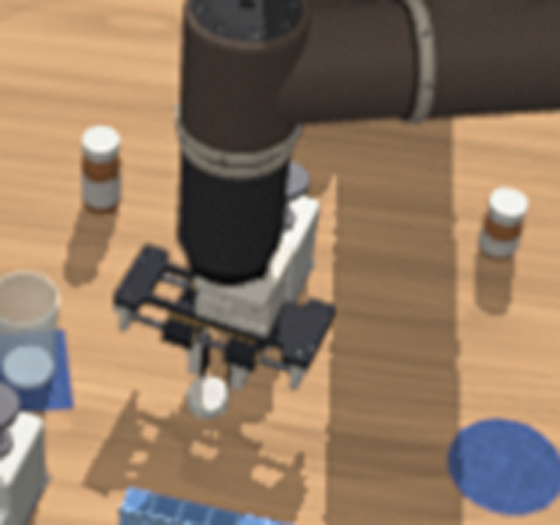

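The pod is held in the cradle of both fingertips at (259,204), with scene position (0.637,-0.036). Next I'll turn the cradle around the pod while easing forward.

```bash

python3 -m handwheel '[[[0.08,-0.06,0,1],[0.09,-0.055,0,1],[0.1,-0.05,0,1],[0.1,-0.045,0,1]]]' ; python3 st.py; python3 - <<'E'
from pod import *
c=vision.get_calibration('wrist');im=vision.capture('wrist');cv2.imwrite('pics/w10.png',im)
s=vision.capture('scene');pods('scene',s,vision.get_calibration('scene'))
E
```

```text
time_s: 13.0
tcp_pos: [0.6238, -0.0398, 0.011]
eef_rot: [108.4, 88.6, 24.7]
contact_force: [-0.6, 0.8, -0.2]
gripper_width: 0.0236
13.0 [ 0.6238 -0.0398  0.011 ] F [-0.5928  0.7999 -0.2492] w 0.023634684552115096
x [ 0.0225  0.0104 -0.9997] jaw [ 0.1099 -0.9939 -0.0078] jawdeg -83.6901769450576 q [ 14.1  27.3 -20.5  -0.4 -40.8  82.6]
scene [288.7 225.5] (17, 17) 117.0 world [ 0.647  -0.0356]
```

View pics/w10.png

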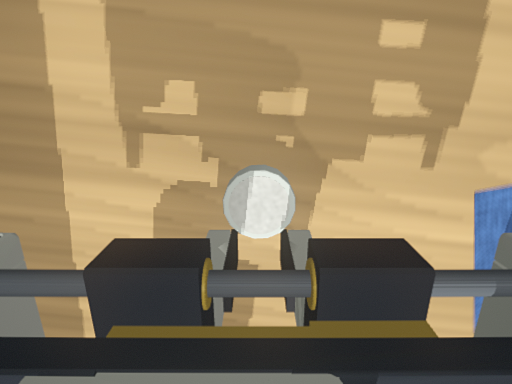

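The pod is still centred in the cradle at (259,203). I'll keep turning.

```bash

python3 -m handwheel '[[[0.083,-0.045,0,1],[0.086,-0.037,0,1],[0.09,-0.03,0,1],[0.092,-0.02,0,1],[0.093,-0.013,0,1],[0.094,-0.005,0,1]]]' ; python3 st.py; python3 - <<'E'
from pod import *
c=vision.get_calibration('wrist');im=vision.capture('wrist');cv2.imwrite('pics/w11.png',im)
s=vision.capture('scene');pods('scene',s,vision.get_calibration('scene'))
E
```

```text
time_s: 13.7
tcp_pos: [0.6434, -0.0458, 0.0106]
eef_rot: [112.6, 88.7, 58.8]
contact_force: [-0.7, -0.7, 0.9]
gripper_width: 0.0239
13.7 [ 0.6434 -0.0458  0.0106] F [-0.6772 -0.7017  0.9339] w 0.023872684919430884
x [ 0.012   0.0197 -0.9997] jaw [ 0.5897 -0.8076 -0.0089] jawdeg -53.861063961952276 q [ 12.6  29.1 -16.8  -1.4 -43.2 114.5]
scene [289.2 230.1] (18, 13) 110.0 world [ 0.6658 -0.0311]
scene [296.9 199.6] (22, 22) 167.0 world [ 0.5306 -0.0232]
```

View pics/w11.png

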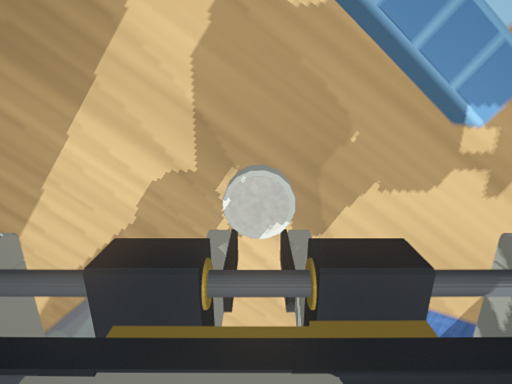

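```bash

python3 -m handwheel '[[[0.08,0.045,0,1],[0.075,0.052,0,1],[0.07,0.06,0,1],[0.065,0.065,0,1],[0.063,0.07,0,1],[0.06,0.075,0,1],[0.057,0.08,0,1],[0.055,0.085,0,1]]]' ; python3 st.py; python3 - <<'E'
from pod import *
c=vision.get_calibration('wrist');im=vision.capture('wrist');cv2.imwrite('pics/w12.png',im)
s=vision.capture('scene');pods('scene',s,vision.get_calibration('scene'))
cv2.imwrite('pics/s12.png',cv2.resize(s[110:280,230:410],None,fx=3.3,fy=3.3,interpolation=2))
E
```

```text
time_s: 14.6
tcp_pos: [0.6619, -0.0239, 0.0104]
eef_rot: [117.1, 88.7, 102.3]
contact_force: [-0.3, -0.8, 0.0]
gripper_width: 0.0246
14.6 [ 0.6619 -0.0239  0.0104] F [-0.3209 -0.805   0.0376] w 0.024566372598784168
x [-0.0047  0.0217 -0.9998] jaw [ 0.9667 -0.2557 -0.0101] jawdeg -14.815565640977425 q [ 14.   30.8 -13.4  -1.8 -45.8 152.4]
scene [294.4 235. ] (35, 14) 112.5 world [ 0.6823 -0.0115]
```

View pics/w12.png

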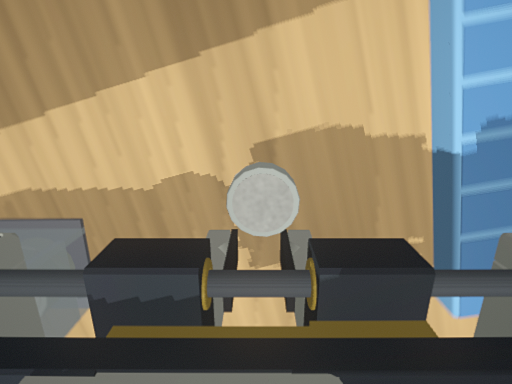

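View pics/s12.png

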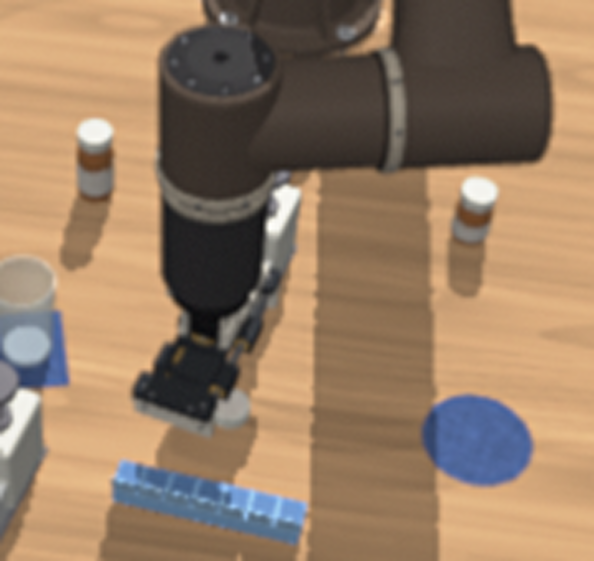

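The pod is centred at (263,201), about (0.669,0.002), and the cradle points at 75°. The remaining move is about (-9,+247) mm.

```bash

python3 -m handwheel '[[[-0.01,0.15,0,0.3],[-0.01,0.25,0,0.3],[-0.01,0.3,0,0.3],[-0.01,0.3,0,0.3],[-0.01,0.3,0,0],[-0.01,0.3,0,0],[-0.01,0.3,0,0],[-0.01,0.25,0,0]]]' ; python3 st.py; python3 - <<'E'
from pod import *
c=vision.get_calibration('wrist');im=vision.capture('wrist');cv2.imwrite('pics/w13.png',im)
E
```

```text
time_s: 15.5
tcp_pos: [0.6573, 0.0697, 0.0103]
eef_rot: [117.9, 88.7, 108.8]
contact_force: [0.1, -0.7, 0.2]
gripper_width: 0.0238
15.5 [0.6573 0.0697 0.0103] F [ 0.0639 -0.652   0.2279] w 0.02384793765067064
x [-0.0072  0.0212 -0.9997] jaw [ 0.9873 -0.1585 -0.0105] jawdeg -9.118206100173815 q [ 22.1  30.7 -13.6  -1.8 -45.7 150. ]
```

View pics/w13.png

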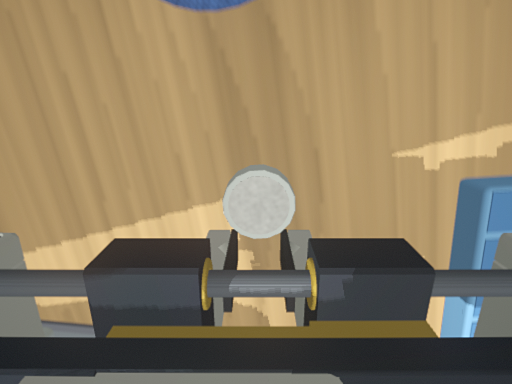

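The pod is still cradled at (259,202) and the coaster is coming into view ahead.

```bash

python3 -m handwheel '[[[0,0.2,0,0],[0,0.3,0,0],[0,0.3,0,0],[0,0.3,0,0],[0,0.3,0,0],[0,0.3,0,0],[0,0.3,0,0],[0,0.25,0,0]]]' ; python3 st.py; python3 - <<'E'
from pod import *
c=vision.get_calibration('wrist');im=vision.capture('wrist');cv2.imwrite('pics/w14.png',im)
print(onz(c,(259,202),.016))
E
```

```text
time_s: 16.35
tcp_pos: [0.6573, 0.1684, 0.0103]
eef_rot: [117.3, 88.7, 108.2]
contact_force: [0.1, 0.0, -0.2]
gripper_width: 0.0236
16.35 [0.6573 0.1684 0.0103] F [ 0.1082  0.0144 -0.1611] w 0.023624991855108635
x [-0.007   0.0213 -0.9997] jaw [ 0.9873 -0.1586 -0.0103] jawdeg -9.126095095621814 q [ 30.   31.9 -11.3  -1.7 -46.6 142. ]
[0.6625488  0.19405707 0.016     ]
```

View pics/w14.png

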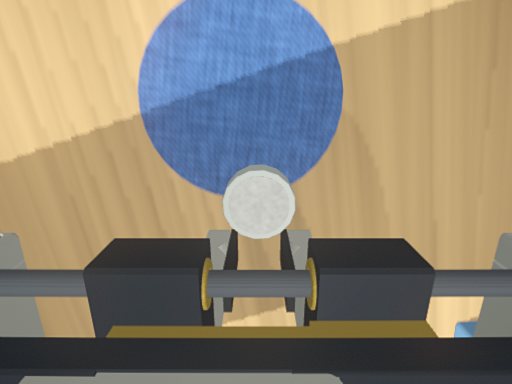

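```bash

python3 -m handwheel '[[[-0.01,0.2,0,0],[-0.01,0.25,0,0],[-0.01,0.25,0,0],[-0.01,0.25,0,0],[-0.01,0.2,0,0],[0,0.12,0,0],[0,0.06,0,0],[0,0,0,0]]]' ; python3 st.py; python3 - <<'E'
from pod import *
c=vision.get_calibration('wrist');im=vision.capture('wrist');cv2.imwrite('pics/w15.png',im)
E
```

```text
time_s: 17.2
tcp_pos: [0.6551, 0.2279, 0.0102]
eef_rot: [117.0, 88.7, 107.9]
contact_force: [0.1, -0.1, 0.5]
gripper_width: 0.0239
17.2 [0.6551 0.2279 0.0102] F [ 0.0845 -0.0529  0.5296] w 0.023870397800297823
x [-0.0069  0.0213 -0.9998] jaw [ 0.9875 -0.1573 -0.0101] jawdeg -9.051711754408744 q [ 34.5  32.9  -9.3  -1.7 -47.4 137.5]
```

View pics/w15.png

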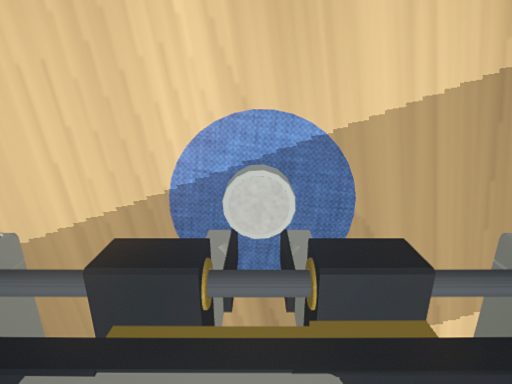

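The pod at (259,203) is near the middle of the coaster, whose centre is about (262,195). I'll back straight off, then lift.

```bash

python3 -m handwheel '[[[-0.03,-0.15,0,0],[-0.06,-0.3,0,0],[-0.06,-0.4,0,0],[-0.06,-0.4,0.3,0],[0,0,0.7,0],[0,0,0.9,0],[0,0,0.9,0],[0,0,0.9,0]]]'; python3 -m handwheel '[[[-0.3,-0.7,0.8,0],[-0.3,-0.9,0.5,0],[-0.3,-0.9,0,0],[-0.3,-0.9,0,0],[-0.3,-0.9,0,0],[0,-0.6,0,0],[0,0,0,0],[0,0,0,0]]]' ; python3 st.py; python3 - <<'E'
from pod import *
for n in('top','scene'):
    im=vision.capture(n);cv2.imwrite(f'pics/{n}9.png',im);pods(n,im,vision.get_calibration(n))
E
```

```text
time_s: 18.05
tcp_pos: [0.64, 0.1626, 0.1596]
eef_rot: [149.1, 88.6, 139.6]
contact_force: [0.4, -0.3, 0.5]
gripper_width: 0.0239
time_s: 18.85
tcp_pos: [0.575, -0.0512, 0.2309]
eef_rot: [91.5, 88.8, 81.6]
contact_force: [-0.2, -0.1, 0.5]
gripper_width: 0.0242
18.85 [ 0.575  -0.0512  0.2309] F [-0.2229 -0.0894  0.4616] w 0.02423566824666888
x [ 0.0031  0.0209 -0.9998] jaw [ 0.9854 -0.1703 -0.0005] jawdeg -9.80606879400681 q [ 13.5  11.2 -11.1  -1.2 -67.2 157.1]
top [214.6 193.7] (44, 26) 243.0 world [ 0.6062 -0.008 ]
top [213.4 172.3] (54, 14) 61.0 world [0.6661 0.0081]
scene [376.4 240.5] (14, 12) 112.0 world [0.6572 0.2544]
```

View pics/top9.png

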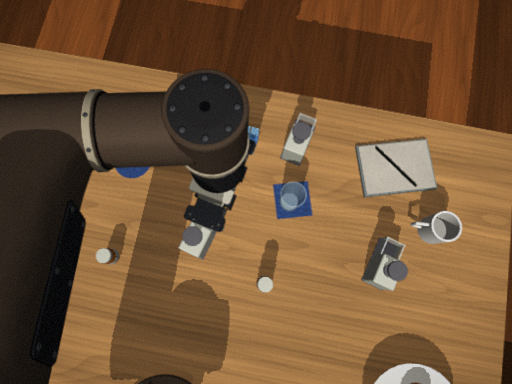

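View pics/scene9.png

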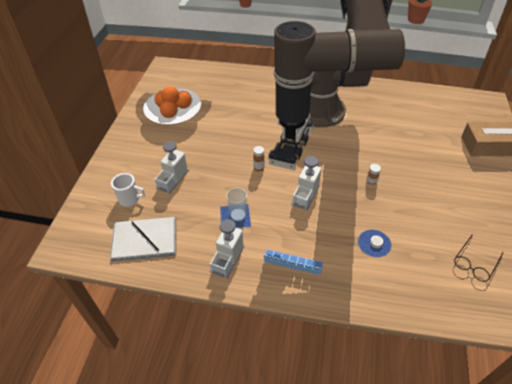

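The scene view shows the pod at (376,240) on the round coaster (centre 374,243), 6 mm from its centre. I'll move further clear and check the dispenser and surroundings.

```bash

python3 -m handwheel '[[[-0.2,-0.7,0.5,0],[-0.2,-0.7,0.5,0],[-0.2,-0.7,0,0],[0,-0.5,0,0],[0,0,0,0],[0,0,0,0]]]' ; python3 - <<'E'
from pod import *
for n in('top','scene'):
    im=vision.capture(n);cv2.imwrite(f'pics/{n}10.png',im);pods(n,im,vision.get_calibration(n))
    d=cv2.absdiff(im,cv2.imread(f'pics/{n}0.png'))
t=cv2.imread('pics/top10.png')[120:280,90:250];s=cv2.imread('pics/scene10.png')[130:290,240:400]
cv2.imwrite('pics/c10.png',cv2.resize(np.hstack([t,s]),None,fx=2.5,fy=2.5,interpolation=2))
E
```

```text
time_s: 19.55
tcp_pos: [0.5512, -0.1529, 0.2717]
eef_rot: [95.7, 88.8, 86.4]
contact_force: [-0.3, -0.3, -0.2]
gripper_width: 0.024
scene [376.4 240.5] (14, 12) 113.5 world [0.6575 0.2543]
```

View pics/c10.png

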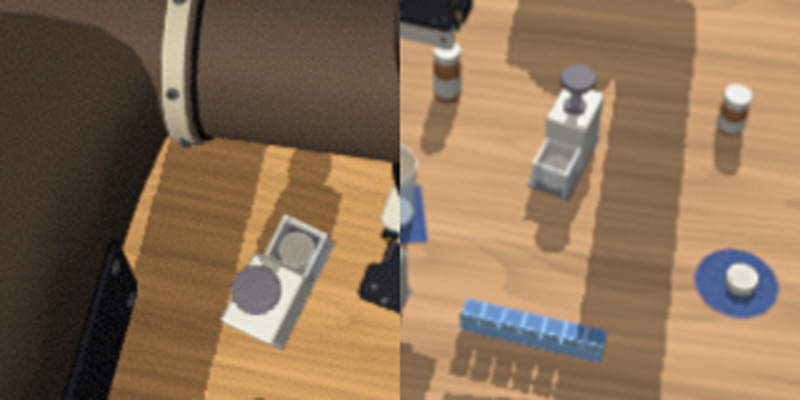

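```bash
python3 -c "
from plant import close_job
print(close_job())"
```

```text
the job is handed in; nothing more can be done
None
```

The job is handed in. One pod lies flat on the round coaster, after about 19.7 s of the 61 s allowed.

**What I did:** I pressed the nearest dispenser's plunger to its stop once and released it, which let out one pod. I pushed the pod clear of the dispenser with two slightly open fingertips, turned the hand around it and slid it onto the coaster. The pod was never gripped or lifted, and I then backed the hand off and up.

**Last checks:**
- **Pod:** The scene camera puts it at (0.657, 0.254), about 6 mm from the coaster centre at (0.660, 0.249). Up to 35 mm would still be wholly on the coaster.
- **Dispenser:** The plunger is up, and no second pod is out in front of the slot.
- **Other objects:** By eye, the glass, bottles and organiser look unmoved. I did not measure them again.
- **Hand:** It is about 0.27 m above the table and touching nothing.

**What did not go to plan:**
- **Top camera:** The arm blocked its view of the coaster, so the final pod position comes from the scene camera alone. Before I backed off, the wrist view also showed the pod near the middle of the coaster.
- **Press force:** When the plunger hit its stop, the reading just after was about 86 N, mostly vertical. That is below the 120 N wrist limit. I pressed with the fingertips, so the 40 N limit on the arm and gripper body should not apply to it.

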